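# Release a pressure cap from an expansion tank and lay it in the drawer

## Robot

A 7-joint arm with a two-finger parallel gripper is mounted at the origin on the work surface. World frame = base frame: x ahead of the robot, y to its left, z up, the work surface at z = 0. Lengths are in m, angles in rad, forces in N, time in s.
With the tool pointing down it reaches from about 0.425 to 0.925 m from the base axis. Payload 6.8 kg.
Tool frame: the origin (TCP) lies midway between the tips of the shut fingers; the grasp point (between the pads) lies 19 mm behind it; z points along the fingers, y is the direction in which the jaws open and shut (so a half turn about z gives the same grasp; the last joint's range is limited). The gripper opens to 85 mm and grips with 20 to 120 N. Pads are 22 mm wide; open, the fingers measure 114 mm over their backs; the gripper's body (76 mm by 85 mm) begins 54 mm behind the grasp point. The pads swing forward as they close: fully open they stand 13 mm farther back than shut.
Start: joints at [-0.108, 0.477, 0.022, 1.555, -0.011, 1.109, -0.083], TCP at [0.675, 0, 0.231] pointing down, gripper open.
Joint ranges: [-2.96, 2.96], [-0.34, 2.1], [-1.41, 1.46], [0.24, 2.44], [-1.37, 4.51], [0.17, 1.92], [-2.96, 2.96]. Speed limits (rad/s): [2.39, 2.39, 3.14, 3.14, 3.14, 3.14, 3.14].

## Interface

Orientations are given as a unit quaternion [w, x, y, z].
In Python, from station import readout, eyes, ticket gives the robot as it stands. The module is installed in compiled form; this text tells all that it offers.
- The arm moves only by the shell command python3 -m crank 'ROWS' [FORCE]. ROWS is JSON, a list of rows, each an object of numbers: "jaw": the opening in per cent of the stroke, from 0 (shut) to 100 (fully open); "x", "y", "z": the shift along the tool's x, y, z in mm; "ax", "ay", "az": the turn, a rotation vector about the tool's x, y, z in degrees. In form: [{"jaw": .., "x": .., "y": .., "z": .., "ax": .., "ay": .., "az": ..}, ...]. A call has 1 to 12 rows; each row shifts and turns the commanded pose from where the row before left it, along the tool's axes as they then stand; what a row does not reach is not made up. A row lasts 1/8 s, in which the tool goes at most 62.5 mm and 10.7 degrees, less where a joint would pass 70% of its speed; a pose out of reach is approached as far as the arm can. A call with a gripper value outside its range is refused whole. The fingers move at their own pace and stop on an object; FORCE is the grip in N (left out, the last holds). Time passes only in rows, so rows that do not move let the fingers close. It gives the time, the measured TCP pose, the force and the opening at its end, in the units of the state.
- readout.get_obs(): the state, without advancing time (a new reading comes with each control period).
- eyes.read_camera(name): name is "scene" or "side" or "wrist"; returns (picture, depth): 384x512x3 uint8, red, green, blue; 384x512 float32, m along the optical axis (not along the pixel's ray), 0 where there is no reading.
- eyes.calibration(name): a dict with "fx", "fy", "cx", "cy" (pixels), "k1" (the pictures are not rectified: a ray, as slopes to the right and down, at radius r is drawn at 1 + k1 r^2 times it, then the intrinsics apply), "R" (3x3) and "t" (3): a world point X has camera coordinates R X + t. Camera axes: x right, y down, z forward; pixel columns grow to the right and rows downward; lengths in m; the calibration is good to about 2 mm. A picture is of the moment at which its call begins: read the wrist's pose just before it. calibration takes no time and is no camera call; for the wrist camera it gives the pose at the moment of the call.
- ticket.hand_in(): hands the job in, once; it reports no verdict.
The state is a dict: "t": time; "q": joint angles; "joint_vel": joint speeds; "joint_torque": joint torques, N m; "eef_pos": TCP position; "tool_rot": TCP orientation; "contact_force": force on the tool from outside, world axes, zero at the start; "torque": the same for the moment, N m; "gripper_width": opening from 0.0 (shut) to 1.0 (fully open).
Only numpy, scipy, OpenCV 4.12 (cv2) and the standard library are available. Lean on these libraries where they do the work, as an engineer would, in place of code of your own. Each camera call takes 0.05 s, during which the arm holds its last target. There are 200 camera calls.

## Task

Take the black pressure cap off the expansion tank: turn it anticlockwise, without pushing down, until it comes up against its first stop and pause there a moment, then press it down against its spring, turn it on past the stop and lift it off. Do not wrench it against the stop or ram it down hard on the neck. Set the cap down gently, upright, in the pulled-out part of the top drawer, and leave everything else as it lies.

Things in the scene. Friction and masses are not known exactly. Their poses are not given: they have to be found in the camera images.
- tank: White plastic coolant expansion tank, 225 x 135 mm, 97 mm high, bolted to a plywood board 300 x 200 x 18 mm fixed on the bench (tank top 115 mm above the bench). Origin: on the bench under the axis of the upright filler neck, near one end; its x points along the tank to the far end with two hose spigots (board from -95 to +205 mm in x, +-100 mm in y). Does not move.
- neck_top (a point): Centre of the rim of the filler neck, 141 mm above the bench; axes as the tank's.
- neck: The upright filler neck under the cap, fixed on the tank; origin on its axis at the tank top, axes as the tank's. 34 mm outside, 26 mm high, with an outward flange 44 mm across and 5 mm thick at the rim, cut by two slots 45 degrees wide opposite each other.
- catch: The neck's two catch teeth (the first stop), 4 mm deep under the flange, hidden by the cap; fixed. Origin on the neck axis at the tank top, axes as the tank's. Anticlockwise from the tank's +x, a lug's centre runs free from -0.35 to +0.5 rad, where it meets the tooth; from 0.93 to 1.43 rad it is in the slot and lifts out; there a wall ends the turn. The same half a turn round.
- cap: Black plastic pressure cap on the neck: ribbed skirt 56 mm across and 16 mm deep, flat top 4 mm thick, on it a straight grip bar 52 mm long, 16 mm thick, 24 mm tall (whole cap 44 mm, about 85 g). Origin: centre of the skirt's lower edge (131.5 mm above the bench while latched); x along the bar, z up. Greased: unpressed it turns with under 0.1 N m; keep below 0.5 N m at the stop.
- cap_grip (a point): Point on the cap's axis, 14 mm above its flat top and 10 mm below the top of the bar; axes as the cap's. Two lugs inside the skirt lie roughly in line with the bar (x), but their angle to it cannot be seen and differs from cap to cap by up to 0.2 rad either way. So the first stop comes 0.2 to 0.8 rad anticlockwise (from above) of the start and has to be felt.
- cap_top (a point): Centre of the cap's flat top. A spring seal pushes the cap up: it starts down at about 6 N of push, is 4 mm down (enough to clear the stop) at about 11 N, and at 6.5 mm and 15 N lands hard on the rim. Pressed, it passes the tooth within 0.4 rad of turn beyond the first stop, is free from 0.45 to 0.9 rad beyond, then springs up about 4 mm when let up and lifts straight off.
- drawer_spot (a point): Point on the inner floor of the top drawer, midway across, 81 mm behind the inside of its front wall (middle of the pulled-out part), about 197 mm above the bench; x points from the drawer's front to its back, into the unit, y across, z up. Inside width 252 mm, walls 54 mm high above the floor; the unit's face stands about 65 to 105 mm behind this point, its top 270 mm above the bench.
- drawer_unit: Two charcoal plastic drawer units, 360 mm deep, 280 mm wide, 85 mm high each, stacked on a concrete block 400 x 200 x 100 mm. Fixed; the top drawer is pulled out 160 to 200 mm and takes 3 N to move. Origin on the bench under the centre; x points from its front to its back.
- hammer: Steel tack hammer, 260 mm long, lying on the bench; origin under its middle.
- clamp: Green plastic spring clamp, about 150 mm long, lying flat; origin under its pivot.
- socket: Chrome socket, 27 mm across, 34 mm high, standing near the tank; origin under its centre.
- jar: Small glass jar with a screw-top lid, 58 mm across, 77 mm high, standing beside the tank; origin under its centre.
- level: Black plastic level, 230 x 24 x 45 mm, standing on its long edge; origin under its centre.
- funnel: Grey plastic funnel standing on its 90 mm mouth, 100 mm high, beside the tank; origin under its centre.

How it is judged:
On the way, in this order (a step that is already met when the one before it is completed fails the run):
1. the cap, not pressed down (less than 2 mm), is turned up against the first stop and kept there 0.2 s (contact force between cap and catch above 0.5 N and z of cap in the frame of neck_top above -0.0115 m), for 0.2 s.
2. the cap is pressed down at least 3 mm against its spring (z of cap in the frame of neck_top below -0.0125 m), for 0.05 s.
3. the cap is lifted clear of the neck, upright (z of cap in the frame of neck_top above 0.01 m and angle between cap's own z axis and vertical below 0.35 rad), for 0.05 s.
At the end, for the whole second after the job is handed in: The cap stands upright (within 0.1 rad) and at rest on the floor of the pulled-out part of the top drawer (its origin within 5 mm of the floor's height, within 60 mm towards the front and 70 mm towards the back of drawer_spot and 100 mm to either side), let go (x of cap in the frame of drawer_spot between -0.06 and 0.07 m and y of cap in the frame of drawer_spot between -0.1 and 0.1 m and z of cap in the frame of drawer_spot between -0.004 and 0.005 m and angle between cap's own z axis and vertical below 0.1 rad and linear speed of cap below 0.02 m/s); the robot touches nothing.
It fails at once if the cap is wrenched against the first stop (over 35 N on the catch teeth) (contact force between cap and catch above 35 N).
It fails at once if the cap is rammed or forced on the neck (over 35 N) (contact force between cap and neck above 35 N).
It fails at once if the cap is dropped or thrown (moves over 0.4 m/s out of the gripper) (contact force between cap and the fingers below 0.05 N and linear speed of cap above 0.4 m/s).
It fails at once if something else on the bench is moved by more than 20 mm (distance of any of hammer, clamp, socket, jar, level, funnel from where it was at the start of the episode above 0.02 m).
It fails at once if the drawer is shoved by more than 30 mm (distance of drawer_spot from where it was at the start of the episode above 0.03 m).
It also fails if it takes over 72 s, if anything falls off the work surface, if the arm or the gripper's body presses on something with over 40 N, if the wrist force passes 120 N, or if a joint passes its speed limit or range.

## Working session

There is one attempt and no reset: what is moved stays moved. The work goes in short steps, Python scripts to look and compute and a shell command to move; the robot and the scene stay as the last step left them, time stands still between calls to the robot, and variables do not carry over. Pictures are saved under pics/ and viewed, about 8 in all and at most 12, crops included, and the job is handed in when it is done.

```bash
mkdir -p pics
cat > h.py <<'E'
import numpy as np, cv2
from station import readout, eyes, ticket
def cap(n):
    c=eyes.calibration(n); p,d=eyes.read_camera(n); return c,p,d
def ray(c,u,v):
    x,y=(u-c["cx"])/c["fx"],(v-c["cy"])/c["fy"]; a,b=x,y
    for _ in range(20):
        s=1+c["k1"]*(a*a+b*b); a,b=x/s,y/s
    R=np.array(c["R"]);t=np.array(c["t"]); return -R.T@t, R.T@np.array([a,b,1.0]) 
def plane(c,u,v,z):
    o,d=ray(c,u,v); return o+d*(z-o[2])/d[2]
def dep(c,d,u,v):
    o,r=ray(c,u,v); return o+r*d[int(v),int(u)]
def cloud(c,d):
    v,u=np.mgrid[0:384,0:512]; o,_=ray(c,0,0)
    x,y=(u-c["cx"])/c["fx"],(v-c["cy"])/c["fy"]; a,b=x,y
    for _ in range(20):
        s=1+c["k1"]*(a*a+b*b); a,b=x/s,y/s
    P=np.stack([a,b,np.ones_like(a)],-1)*d[...,None]
    return P@np.array(c["R"])+o
E
python3 - <<'E'
from h import *
ims=[]
for n in ["scene","side","wrist"]:
    c,p,d=cap(n); np.savez(f"{n}0.npz",p=p,d=d,**c); cv2.imwrite(f"pics/{n}0.png",p[...,::-1])
    print(n,ray(c,c["cx"],c["cy"]),c["fx"])
print(readout.get_obs())
E
```

```text
scene (array([ 1.60563602, -0.26117715,  0.94132442]), array([-0.75685582,  0.28401391, -0.58864707])) 472.4296432320815
side (array([ 0.03847291, -0.58663825,  1.10823901]), array([ 0.40827628,  0.53130943, -0.74230774])) 441.694877985095
wrist (array([0.67441992, 0.0701329 , 0.37462316]), array([-0.0017364 , -0.27757649, -0.96070197])) 326.09028429300434
{'t': 0.15, 'q': array([-0.1081409 ,  0.47765237,  0.02231979,  1.55621531, -0.01145376,
        1.10925057, -0.0830901 ]), 'joint_vel': array([-0.00014238, -0.00262714,  0.00104558, -0.00193003,  0.00036708,
       -0.00126529,  0.00015995]), 'joint_torque': array([ 1.55385478e-03, -5.96924365e+01,  1.60940632e+00, -2.81490952e+01,
        1.26662746e-02,  6.56643446e-03,  5.58682734e-05]), 'eef_pos': array([6.74558506e-01, 2.59525844e-05, 2.30524079e-01]), 'tool_rot': array([-4.46996117e-04,  7.07066596e-01,  7.07146619e-01, -5.37193847e-04]), 'contact_force': array([ 0.16606015,  0.28501481, -0.90399411]), 'torque': array([-0.00195694, -0.03352269,  0.05782849]), 'gripper_width': 0.9998855925205966}
```

View pics/scene0.png

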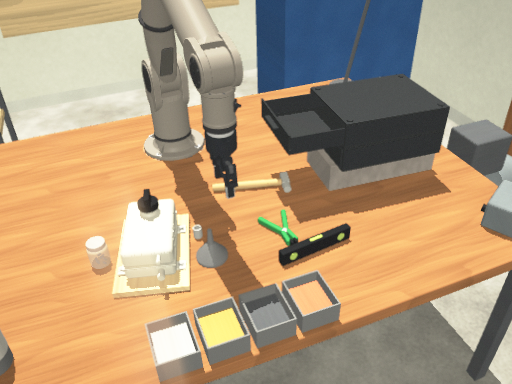

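View pics/side0.png

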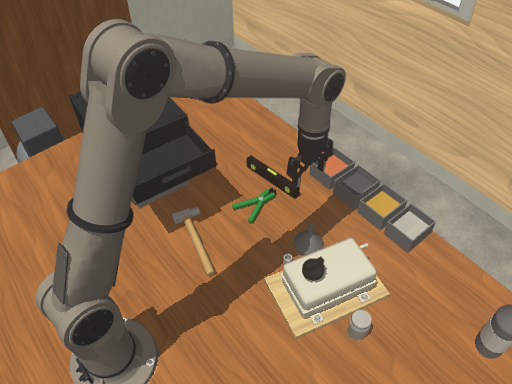

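The scene view shows the cap at about (148,202) on the tank, and the open drawer at about (305,125). In the side view the cap is at (315,268). I'll measure both from depth.

Run:
```python
from h import *
for n,(u,v) in [("scene",(148,202)),("side",(315,268))]:
    f=np.load(n+"0.npz"); c={k:f[k] for k in f}; P=cloud(c,f["d"]); p=f["p"].astype(int)
    w=np.zeros((384,512),bool); w[v-30:v+30,u-30:u+30]=1
    k=w&(p.max(2)<70)&(P[...,2]>0.12)&(P[...,2]<0.19)
    Q=P[k]; print(n,len(Q),Q.min(0),Q.max(0))
    for lo,hi in [(.135,.145),(.146,.156),(.158,.172),(.171,.18)]:
        q=Q[(Q[:,2]>lo)&(Q[:,2]<hi)]
        if len(q)>4:
            e,V=np.linalg.eigh(np.cov(q[:,:2].T)); print(lo,len(q),q.mean(0),np.sqrt(e),np.degrees(np.arctan2(V[1,1],V[0,1])), q.min(0),q.max(0))
    W=P[(p.min(2)>150)&(P[...,2]>.108)&(P[...,2]<.118)&w.any()&(P[...,0]<1.1)]
    print("tank top",len(W),cv2.minAreaRect(W[:,:2].astype(np.float32)))
    # drawer: points heights
    D=P[(P[...,2]>.19)&(P[...,2]<.205)&(p.max(2)<90)&(P[...,1]>.1)&(P[...,0]>.1)]
    print("floor",len(D),D.min(0) if len(D) else 0,D.max(0) if len(D) else 0, cv2.minAreaRect(D[:,:2].astype(np.float32)) if len(D)>4 else 0)
    D=P[(P[...,2]>.245)&(P[...,2]<.258)&(p.max(2)<90)&(P[...,1]>.1)&(P[...,0]>.1)]
    print("rim",len(D),cv2.minAreaRect(D[:,:2].astype(np.float32)) if len(D)>4 else 0)
    D=P[(P[...,2]>.262)&(P[...,2]<.28)&(p.max(2)<90)&(P[...,1]>.1)]
    print("top",len(D),cv2.minAreaRect(D[:,:2].astype(np.float32)) if len(D)>4 else 0)
f=np.load("scene0.npz"); c={k:f[k] for k in f}
for uv in [(264,97),(279,149),(310,85),(344,127)]: print(uv, plane(c,*uv,.251), dep(c,f["d"],*uv))
a=cv2.imread("pics/scene0.png"); b=cv2.imread("pics/side0.png")
o=np.hstack([cv2.resize(a[75:175,250:380],(400,300)),cv2.resize(b[100:215,100:253],(400,300))])
o2=np.hstack([cv2.resize(a[170:290,90:250],(400,300)),cv2.resize(b[225:345,250:410],(400,300))])
cv2.imwrite("pics/crop1.png",np.vstack([o,o2]))
```

```text
scene 204 [ 0.50610534 -0.1937928   0.13199479] [ 0.56148017 -0.15748162  0.17896679]
0.135 30 [ 0.55534206 -0.17616485  0.14039396] [0.00222518 0.00933225] 103.89398859001722 [ 0.54773078 -0.19043225  0.13566798] [ 0.55995057 -0.1599706   0.14491708]
0.146 84 [ 0.54191678 -0.17119375  0.1506678 ] [0.00687453 0.01403596] 155.28219002222056 [ 0.50757309 -0.19122457  0.14606708] [ 0.56148017 -0.15748162  0.15560379]
0.158 31 [ 0.55203384 -0.1848879   0.16616335] [0.00418083 0.00912154] 153.99001274931206 [ 0.52689291 -0.1937928   0.15822919] [ 0.56099022 -0.17494296  0.17197752]
0.171 53 [ 0.53388226 -0.18184097  0.17476462] [0.00382246 0.01492946] 172.95721583020034 [ 0.50610534 -0.19024225  0.17161991] [ 0.5577736  -0.17341855  0.17896679]
tank top 2301 ((-0.4758569002151489, 0.7802762985229492), (1.240957260131836, 2.9365487098693848), 27.061294555664062)
floor 2107 [0.27308158 0.24204449 0.19000226] [0.58043732 0.77990965 0.2049974 ] ((0.4247989356517792, 0.5200576782226562), (0.5436930656433105, 0.2818865478038788), 85.03193664550781)
rim 727 ((0.4243793785572052, 0.51264613866806
[... 1089 characters left out ...]
11375] [0.77019799 1.74277592 0.20499193] ((0.5168031454086304, 0.9914745092391968), (0.5287830233573914, 1.5014294385910034), 0.8656309843063354)
rim 487 ((0.4352151155471802, 0.9892663955688477), (0.33679699897766113, 1.5053659677505493), 0.5215680599212646)
top 942 ((0.4152456521987915, 0.991195559501648), (0.2814335823059082, 1.4965683221817017), 0.7644619941711426)
(264, 97) [0.24662086 0.28303219 0.251     ] [-0.25005622  0.4819235  -0.00129175]
(279, 149) [0.57391388 0.19478122 0.251     ] [0.20747578 0.35672455 0.00581657]
(310, 85) [0.22168052 0.4685691  0.251     ] [-0.28516061  0.7358215  -0.00181507]
(344, 127) [0.53576059 0.42402732 0.251     ] [0.45194046 0.47771014 0.19691605]
```

View pics/crop1.png

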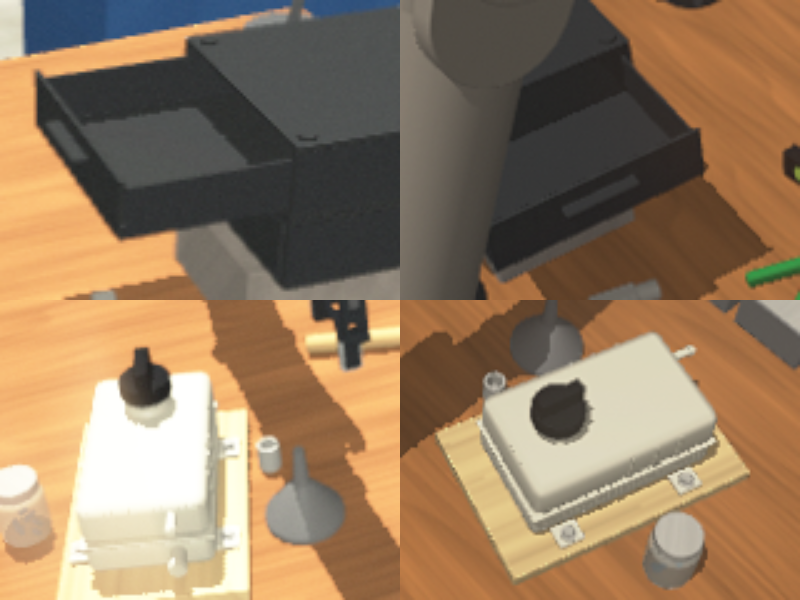

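```bash
python3 -m crank '[{"x":-46,"y":-36,"z":-7},{"x":-46,"y":-36,"z":-7},{"x":-46,"y":-36,"z":-7},{"x":-46,"y":-37,"z":-7},{"az":10},{"az":10},{"az":10},{"az":10},{"az":10},{"az":10},{"az":10},{"az":10}]' 60
python3 -m crank '[{"az":10},{"az":10},{},{}]'
python3 - <<'E'
from h import *
c,p,d=cap("wrist"); cv2.imwrite("pics/w1.png",p[...,::-1]); np.savez("wrist1.npz",p=p,d=d,**c)
o=readout.get_obs(); print(o["q"],o["eef_pos"],o["tool_rot"],o["contact_force"],o["torque"])
f=np.load("scene0.npz"); s={k:f[k] for k in f}; P=cloud(s,f["d"])
for uv,z in [((262,98),.251),((289,136),.251),((311,88),.27),((346,123),.27)]: print(uv,plane(s,*uv,z).round(3))
for uv in [(300,118),(310,120),(320,125),(300,127),(288,120)]: print(uv,P[uv[1],uv[0]].round(3))
E
```

```text
[-0.10810391  0.4775308   0.02238748  1.55600274 -0.01148144  1.10931563
 -0.08305673] [ 6.74659293e-01 -2.30547301e-05  2.30696733e-01] [-3.59043695e-04  7.07092789e-01  7.07120549e-01 -4.34897462e-04] [ 0.59692362  0.25304423 -0.55379472] [0.01567525 0.01649858 0.01865311]
(262, 98) [0.251 0.274 0.251]
(289, 136) [0.519 0.25  0.251]
(311, 88) [0.283 0.44  0.27 ]
(346, 123) [0.546 0.423 0.27 ]
(300, 118) [0.34  0.374 0.197]
(310, 120) [0.368 0.397 0.198]
(320, 125) [0.413 0.411 0.199]
(300, 127) [0.396 0.347 0.197]
(288, 120) [0.338 0.331 0.198]schema error: expected keys jaw, x, y, z, ax, ay, az
schema error: expected keys jaw, x, y, z, ax, ay, az
```

View pics/w1.png

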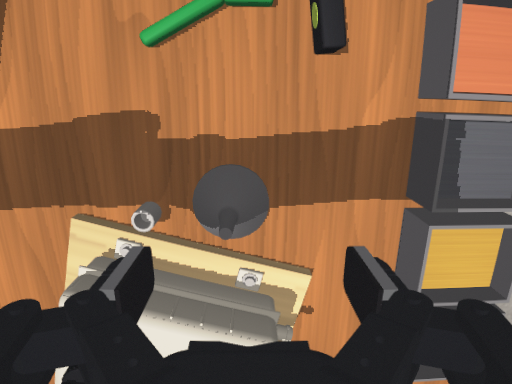

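The arm hasn't moved because every row needs all the keys. This wrist view is from the start pose, with the tank at bottom left. I'll resend with complete rows.

```bash
python3 -m crank '[{"jaw":100,"x":-46,"y":-36,"z":-7,"ax":0,"ay":0,"az":0},{"jaw":100,"x":-46,"y":-36,"z":-7,"ax":0,"ay":0,"az":0},{"jaw":100,"x":-46,"y":-36,"z":-7,"ax":0,"ay":0,"az":0},{"jaw":100,"x":-46,"y":-37,"z":-7,"ax":0,"ay":0,"az":0},{"jaw":100,"x":0,"y":0,"z":0,"ax":0,"ay":0,"az":10},{"jaw":100,"x":0,"y":0,"z":0,"ax":0,"ay":0,"az":10},{"jaw":100,"x":0,"y":0,"z":0,"ax":0,"ay":0,"az":10},{"jaw":100,"x":0,"y":0,"z":0,"ax":0,"ay":0,"az":10},{"jaw":100,"x":0,"y":0,"z":0,"ax":0,"ay":0,"az":10},{"jaw":100,"x":0,"y":0,"z":0,"ax":0,"ay":0,"az":10},{"jaw":100,"x":0,"y":0,"z":0,"ax":0,"ay":0,"az":10},{"jaw":100,"x":0,"y":0,"z":0,"ax":0,"ay":0,"az":10}]' 60
python3 -m crank '[{"jaw":100,"x":0,"y":0,"z":0,"ax":0,"ay":0,"az":10},{"jaw":100,"x":0,"y":0,"z":0,"ax":0,"ay":0,"az":10},{"jaw":100,"x":0,"y":0,"z":0,"ax":0,"ay":0,"az":0},{"jaw":100,"x":0,"y":0,"z":0,"ax":0,"ay":0,"az":0}]'
python3 - <<'E'
from h import *
from scipy.spatial.transform import Rotation as R
c,p,d=cap("wrist"); cv2.imwrite("pics/w2.png",p[...,::-1]); np.savez("wrist2.npz",p=p,d=d,**c)
o=readout.get_obs(); print(o["q"],o["eef_pos"]);print(R.from_quat(o["tool_rot"],scalar_first=True).as_matrix().round(3))
P=cloud(c,d); k=(p.max(2)<75)&(abs(P[...,0]-.53)<.045)&(abs(P[...,1]+.184)<.045)
for lo,hi in [(.145,.156),(.171,.18)]:
    m=k&(P[...,2]>lo)&(P[...,2]<hi); q=P[m]; v,u=np.nonzero(m)
    print(lo,len(q),q.mean(0),q.min(0),q.max(0),cv2.minAreaRect(q[:,:2].astype(np.float32)),u.mean(),v.mean())
E
```

```text
t: 1.7
eef_pos: [0.5299, -0.1839, 0.2592]
tool_rot: [-0.0, 0.996, 0.084, -0.0]
contact_force: [-0.1, -0.5, -0.4]
gripper_width: 0.999
t: 2.2
eef_pos: [0.53, -0.1839, 0.2593]
tool_rot: [-0.0, 0.996, -0.085, -0.0]
contact_force: [-0.0, -0.5, -0.4]
gripper_width: 0.999
[-0.0687516   0.2686612   0.3562037   1.81947758 -0.10565281  1.07203677
 -1.41624394] [ 0.52995826 -0.1839688   0.25926389]
[[ 0.985 -0.171 -0.   ]
 [-0.171 -0.985  0.   ]
 [-0.    -0.    -1.   ]]
0.145 2376 [ 0.53209836 -0.18323303  0.15314746] [ 0.50260757 -0.21071875  0.14506221] [ 0.55768217 -0.15431892  0.15547145] ((0.5308480858802795, -0.1828625202178955), (0.0558934211730957, 0.05373125895857811), 78.27320861816406) 246.75799663299662 188.34006734006735
0.171 1446 [ 0.53101375 -0.18337638  0.1770247 ] [ 0.50437393 -0.19545132  0.17123725] [ 0.55516875 -0.17079425  0.17938971] ((0.529578447341919, -0.18315403163433075), (0.01600133627653122, 0.05060550197958946), 77.67649841308594) 247.09405255878286 198.25172890733057
```

View pics/w2.png

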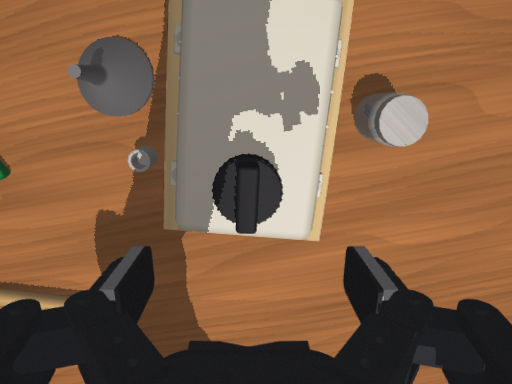

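The cap is centred at (0.530, -0.183) with its bar at -12.3°, and the sizes match (16 mm bar, 56 mm skirt). I'll go down and grip.

```bash
python3 -m crank '[{"jaw":100,"x":0,"y":-1,"z":30,"ax":0,"ay":0,"az":2.4},{"jaw":100,"x":0,"y":0,"z":30,"ax":0,"ay":0,"az":0},{"jaw":100,"x":0,"y":0,"z":30,"ax":0,"ay":0,"az":0},{"jaw":100,"x":0,"y":0,"z":12,"ax":0,"ay":0,"az":0},{"jaw":100,"x":0,"y":0,"z":0,"ax":0,"ay":0,"az":0},{"jaw":0,"x":0,"y":0,"z":0,"ax":0,"ay":0,"az":0},{"jaw":0,"x":0,"y":0,"z":0,"ax":0,"ay":0,"az":0},{"jaw":0,"x":0,"y":0,"z":0,"ax":0,"ay":0,"az":0},{"jaw":0,"x":0,"y":0,"z":0,"ax":0,"ay":0,"az":0},{"jaw":0,"x":0,"y":0,"z":0,"ax":0,"ay":0,"az":0},{"jaw":0,"x":0,"y":0,"z":0,"ax":0,"ay":0,"az":0},{"jaw":0,"x":0,"y":0,"z":0,"ax":0,"ay":0,"az":0}]' 60
python3 -c "
from h import *
o=readout.get_obs();print(o['eef_pos'],o['contact_force'],o['torque'],o['gripper_width'])"
```

```text
t: 3.75
eef_pos: [0.5304, -0.1831, 0.1576]
tool_rot: [0.0, 0.994, -0.108, 0.0]
contact_force: [-0.8, 0.6, 4.5]
gripper_width: 0.17
[ 0.53038001 -0.18309922  0.15757243] [-0.80454697  0.63118422  4.54051039] [ 0.01046629  0.18528738 -0.0559001 ] 0.16960081153265205
```

```bash
cat > s.py <<'E'
from h import *
o=readout.get_obs(); print("->",o['eef_pos'].round(4),o['contact_force'].round(1),o['torque'].round(3),"yaw",np.degrees(2*np.arctan2(o['tool_rot'][2],o['tool_rot'][1])).round(2),"w",round(o['gripper_width'],3),"q7",o['q'][6].round(2))
E
python3 -m crank '[{"jaw":0,"x":0,"y":0,"z":-0.5,"ax":0,"ay":0,"az":-3},{"jaw":0,"x":0,"y":0,"z":0,"ax":0,"ay":0,"az":-3},{"jaw":0,"x":0,"y":0,"z":0,"ax":0,"ay":0,"az":-3},{"jaw":0,"x":0,"y":0,"z":0,"ax":0,"ay":0,"az":0}]' >/dev/null; python3 s.py
python3 -m crank '[{"jaw":0,"x":0,"y":0,"z":0,"ax":0,"ay":0,"az":-1.5},{"jaw":0,"x":0,"y":0,"z":0,"ax":0,"ay":0,"az":0}]'>/dev/null; python3 s.py
```

```text
-> [ 0.5304 -0.183   0.1578] [-0.3  1.5  1. ] [ 0.038 -0.054  0.004] yaw -3.42 w 0.167 q7 -1.27
-> [ 0.5303 -0.183   0.1578] [ 0.4 -0.6  2.4] [ 0.047 -0.103 -0.014] yaw -1.9 w 0.169 q7 -1.25
```

```bash
cat >> s.py <<'E'
import sys; sys.exit(abs(o['torque'][2])>0.15)
E
python3 -m crank '[{"jaw":0,"x":0,"y":0,"z":0,"ax":0,"ay":0,"az":-1.5},{"jaw":0,"x":0,"y":0,"z":0,"ax":0,"ay":0,"az":0}]'>/dev/null && python3 s.py && python3 -m crank '[{"jaw":0,"x":0,"y":0,"z":0,"ax":0,"ay":0,"az":-1.5},{"jaw":0,"x":0,"y":0,"z":0,"ax":0,"ay":0,"az":0}]'>/dev/null && python3 s.py && python3 -m crank '[{"jaw":0,"x":0,"y":0,"z":0,"ax":0,"ay":0,"az":-1.5},{"jaw":0,"x":0,"y":0,"z":0,"ax":0,"ay":0,"az":0}]'>/dev/null && python3 s.py && python3 -m crank '[{"jaw":0,"x":0,"y":0,"z":0,"ax":0,"ay":0,"az":-1.5},{"jaw":0,"x":0,"y":0,"z":0,"ax":0,"ay":0,"az":0}]'>/dev/null && python3 s.py && python3 -m crank '[{"jaw":0,"x":0,"y":0,"z":0,"ax":0,"ay":0,"az":-1.5},{"jaw":0,"x":0,"y":0,"z":0,"ax":0,"ay":0,"az":0}]'>/dev/null && python3 s.py && python3 -m crank '[{"jaw":0,"x":0,"y":0,"z":0,"ax":0,"ay":0,"az":-1.5},{"jaw":0,"x":0,"y":0,"z":0,"ax":0,"ay":0,"az":0}]'>/dev/null && python3 s.py && python3 -m crank '[{"jaw":0,"x":0,"y":0,"z":0,"ax":0,"ay":0,"az":-1.5},{"jaw":0,"x":0,"y":0,"z":0,"ax":0,"ay":0,"az":0}]'>/dev/null && python3 s.py && python3 -m crank '[{"jaw":0,"x":0,"y":0,"z":0,"ax":0,"ay":0,"az":-1.5},{"jaw":0,"x":0,"y":0,"z":0,"ax":0,"ay":0,"az":0}]'>/dev/null && python3 s.py
```

```text
-> [ 0.5303 -0.183   0.1578] [0.6 1.1 1.5] [ 0.07 -0.07  0.02] yaw -0.37 w 0.171 q7 -1.23False
```

```bash
sed -i 's/sys.exit(\(.*\))$/sys.exit(int(\1))/' s.py; tail -1 s.py
python3 -m crank '[{"jaw":0,"x":0,"y":0,"z":0,"ax":0,"ay":0,"az":-1.5},{"jaw":0,"x":0,"y":0,"z":0,"ax":0,"ay":0,"az":0}]'>/dev/null && python3 s.py && python3 -m crank '[{"jaw":0,"x":0,"y":0,"z":0,"ax":0,"ay":0,"az":-1.5},{"jaw":0,"x":0,"y":0,"z":0,"ax":0,"ay":0,"az":0}]'>/dev/null && python3 s.py && python3 -m crank '[{"jaw":0,"x":0,"y":0,"z":0,"ax":0,"ay":0,"az":-1.5},{"jaw":0,"x":0,"y":0,"z":0,"ax":0,"ay":0,"az":0}]'>/dev/null && python3 s.py && python3 -m crank '[{"jaw":0,"x":0,"y":0,"z":0,"ax":0,"ay":0,"az":-1.5},{"jaw":0,"x":0,"y":0,"z":0,"ax":0,"ay":0,"az":0}]'>/dev/null && python3 s.py && python3 -m crank '[{"jaw":0,"x":0,"y":0,"z":0,"ax":0,"ay":0,"az":-1.5},{"jaw":0,"x":0,"y":0,"z":0,"ax":0,"ay":0,"az":0}]'>/dev/null && python3 s.py && python3 -m crank '[{"jaw":0,"x":0,"y":0,"z":0,"ax":0,"ay":0,"az":-1.5},{"jaw":0,"x":0,"y":0,"z":0,"ax":0,"ay":0,"az":0}]'>/dev/null && python3 s.py && python3 -m crank '[{"jaw":0,"x":0,"y":0,"z":0,"ax":0,"ay":0,"az":-1.5},{"jaw":0,"x":0,"y":0,"z":0,"ax":0,"ay":0,"az":0}]'>/dev/null && python3 s.py
```

```text
import sys; sys.exit(int(abs(o['torque'][2])>0.15))
-> [ 0.5302 -0.183   0.1578] [0.3 1.2 0.8] [ 0.055 -0.115 -0.026] yaw 1.13 w 0.171 q7 -1.2
-> [ 0.5301 -0.183   0.1578] [ 0.6 -0.2  2. ] [ 0.055 -0.067  0.047] yaw 2.63 w 0.171 q7 -1.18
-> [ 0.5301 -0.183   0.1578] [ 1.1 -0.   2.2] [-0.031 -0.037  0.047] yaw 4.13 w 0.169 q7 -1.15
-> [ 0.5301 -0.183   0.1578] [-0.7 -0.1  1.8] [-0.01   0.041  0.008] yaw 5.63 w 0.173 q7 -1.13
-> [ 0.5302 -0.183   0.1578] [-0.4  0.3  2.9] [-0.007  0.044  0.02 ] yaw 7.13 w 0.169 q7 -1.11
-> [ 0.5302 -0.183   0.1578] [ 1.1 -0.3  2.3] [-0.018  0.101 -0.018] yaw 8.63 w 0.17 q7 -1.08
-> [ 0.5302 -0.183   0.1578] [0.3 0.5 0.5] [0.028 0.112 0.045] yaw 10.13 w 0.168 q7 -1.06
```

```bash
python3 -m crank '[{"jaw":0,"x":0,"y":0,"z":0,"ax":0,"ay":0,"az":-1.5},{"jaw":0,"x":0,"y":0,"z":0,"ax":0,"ay":0,"az":0}]'>/dev/null && python3 s.py && python3 -m crank '[{"jaw":0,"x":0,"y":0,"z":0,"ax":0,"ay":0,"az":-1.5},{"jaw":0,"x":0,"y":0,"z":0,"ax":0,"ay":0,"az":0}]'>/dev/null && python3 s.py && python3 -m crank '[{"jaw":0,"x":0,"y":0,"z":0,"ax":0,"ay":0,"az":-1.5},{"jaw":0,"x":0,"y":0,"z":0,"ax":0,"ay":0,"az":0}]'>/dev/null && python3 s.py && python3 -m crank '[{"jaw":0,"x":0,"y":0,"z":0,"ax":0,"ay":0,"az":-1.5},{"jaw":0,"x":0,"y":0,"z":0,"ax":0,"ay":0,"az":0}]'>/dev/null && python3 s.py && python3 -m crank '[{"jaw":0,"x":0,"y":0,"z":0,"ax":0,"ay":0,"az":-1.5},{"jaw":0,"x":0,"y":0,"z":0,"ax":0,"ay":0,"az":0}]'>/dev/null && python3 s.py && python3 -m crank '[{"jaw":0,"x":0,"y":0,"z":0,"ax":0,"ay":0,"az":-1.5},{"jaw":0,"x":0,"y":0,"z":0,"ax":0,"ay":0,"az":0}]'>/dev/null && python3 s.py && python3 -m crank '[{"jaw":0,"x":0,"y":0,"z":0,"ax":0,"ay":0,"az":-1.5},{"jaw":0,"x":0,"y":0,"z":0,"ax":0,"ay":0,"az":0}]'>/dev/null && python3 s.py && python3 -m crank '[{"jaw":0,"x":0,"y":0,"z":0,"ax":0,"ay":0,"az":-1.5},{"jaw":0,"x":0,"y":0,"z":0,"ax":0,"ay":0,"az":0}]'>/dev/null && python3 s.py
```

```text
-> [ 0.5302 -0.183   0.1578] [-0.2 -0.8  2.5] [0.017 0.041 0.029] yaw 11.63 w 0.174 q7 -1.04
-> [ 0.5302 -0.183   0.1578] [ 0.6 -0.4  2.2] [-0.03  -0.054  0.103] yaw 13.14 w 0.166 q7 -1.01
-> [ 0.5301 -0.1829  0.1578] [-0.8  0.9  2. ] [ 0.142  0.065 -0.017] yaw 14.64 w 0.172 q7 -0.99
-> [ 0.5301 -0.1826  0.1578] [-1.4  2.2  2.5] [ 0.405  0.165 -0.058] yaw 16.13 w 0.172 q7 -0.97
-> [ 0.5301 -0.1826  0.1578] [-0.9  3.4  3. ] [ 0.645  0.285 -0.27 ] yaw 17.61 w 0.167 q7 -0.94
```

The cap is up against the stop: moment -0.27 N m, and it first rose at a yaw of about 15°. I'll hold it there.

```bash
python3 -m crank '[{"jaw":0,"x":0,"y":0,"z":0,"ax":0,"ay":0,"az":0},{"jaw":0,"x":0,"y":0,"z":0,"ax":0,"ay":0,"az":0},{"jaw":0,"x":0,"y":0,"z":0,"ax":0,"ay":0,"az":0}]'; python3 s.py
```

```text
t: 8.12
eef_pos: [0.5301, -0.1827, 0.1577]
tool_rot: [-0.0, 0.988, 0.153, -0.0]
contact_force: [-1.6, 4.0, 3.4]
gripper_width: 0.171
-> [ 0.5301 -0.1827  0.1577] [-1.6  4.   3.4] [ 0.991  0.386 -0.32 ] yaw 17.6 w 0.171 q7 -0.94
```

```bash
python3 -m crank '[{"jaw":0,"x":0,"y":0,"z":0,"ax":0,"ay":0,"az":2.5},{"jaw":0,"x":0,"y":0,"z":1,"ax":0,"ay":0,"az":0},{"jaw":0,"x":0,"y":0,"z":1,"ax":0,"ay":0,"az":0},{"jaw":0,"x":0,"y":0,"z":1,"ax":0,"ay":0,"az":0},{"jaw":0,"x":0,"y":0,"z":1,"ax":0,"ay":0,"az":0},{"jaw":0,"x":0,"y":0,"z":0,"ax":0,"ay":0,"az":0},{"jaw":0,"x":0,"y":0,"z":0,"ax":0,"ay":0,"az":0},{"jaw":0,"x":0,"y":0,"z":0,"ax":0,"ay":0,"az":0}]' >/dev/null; python3 s.py
```

```text
-> [ 0.5307 -0.1835  0.1545] [-1.6  2.3  7.2] [ 0.645  0.457 -0.01 ] yaw 15.17 w 0.168 q7 -0.98
```

```bash
python3 -m crank '[{"jaw":0,"x":0,"y":0,"z":0,"ax":0,"ay":0,"az":0},{"jaw":0,"x":0,"y":0,"z":0,"ax":0,"ay":0,"az":0},{"jaw":0,"x":0,"y":0,"z":0,"ax":0,"ay":0,"az":0},{"jaw":0,"x":0,"y":0,"z":0,"ax":0,"ay":0,"az":0}]' >/dev/null; python3 s.py;  python3 -m crank '[{"jaw":0,"x":0,"y":0,"z":1,"ax":0,"ay":0,"az":0},{"jaw":0,"x":0,"y":0,"z":0,"ax":0,"ay":0,"az":0},{"jaw":0,"x":0,"y":0,"z":0,"ax":0,"ay":0,"az":0},{"jaw":0,"x":0,"y":0,"z":0,"ax":0,"ay":0,"az":0}]' >/dev/null; python3 s.py
python3 - <<'E'
from h import *
c,p,d=cap("side"); a=cv2.resize(p[225:345,250:410,::-1],(800,600),interpolation=cv2.INTER_CUBIC); cv2.imwrite("pics/s3.png",a)
E
```

```text
-> [ 0.5307 -0.1835  0.1545] [-1.4  2.   7.1] [ 0.603  0.452 -0.02 ] yaw 15.17 w 0.172 q7 -0.98
-> [ 0.5308 -0.1836  0.1538] [-3.   1.8  9.5] [0.589 0.605 0.012] yaw 15.17 w 0.171 q7 -0.98
```

View pics/s3.png

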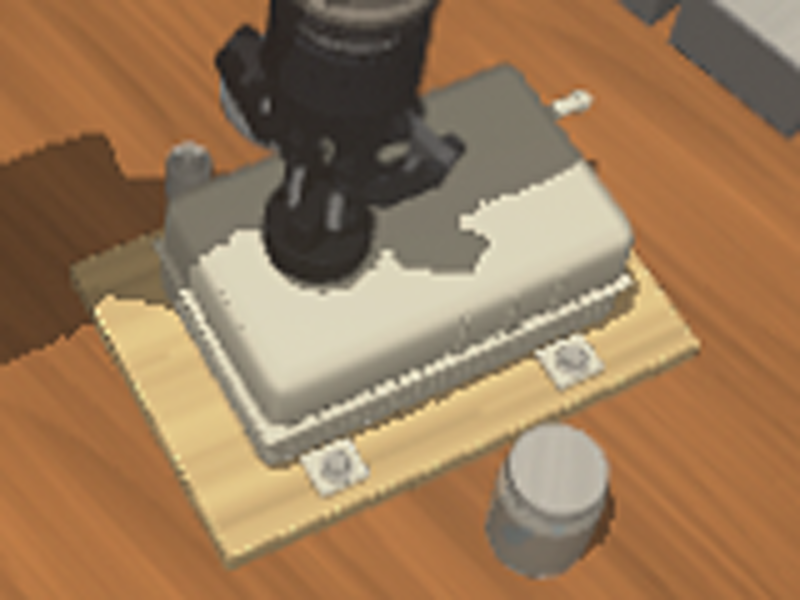

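The view shows the gripper centred on the cap and all else undisturbed. The tool is 3.9 mm down at about 10 N. I'll press 1 mm more, then turn on with torque checks.

```bash
sed -i 's/>0.15/>0.3/' s.py; python3 -m crank '[{"jaw":0,"x":0,"y":0,"z":1,"ax":0,"ay":0,"az":0},{"jaw":0,"x":0,"y":0,"z":0,"ax":0,"ay":0,"az":0},{"jaw":0,"x":0,"y":0,"z":0,"ax":0,"ay":0,"az":0}]' >/dev/null; python3 s.py && python3 -m crank '[{"jaw":0,"x":0,"y":0,"z":0,"ax":0,"ay":0,"az":-1.5},{"jaw":0,"x":0,"y":0,"z":0,"ax":0,"ay":0,"az":0}]'>/dev/null && python3 s.py && python3 -m crank '[{"jaw":0,"x":0,"y":0,"z":0,"ax":0,"ay":0,"az":-1.5},{"jaw":0,"x":0,"y":0,"z":0,"ax":0,"ay":0,"az":0}]'>/dev/null && python3 s.py && python3 -m crank '[{"jaw":0,"x":0,"y":0,"z":0,"ax":0,"ay":0,"az":-1.5},{"jaw":0,"x":0,"y":0,"z":0,"ax":0,"ay":0,"az":0}]'>/dev/null && python3 s.py && python3 -m crank '[{"jaw":0,"x":0,"y":0,"z":0,"ax":0,"ay":0,"az":-1.5},{"jaw":0,"x":0,"y":0,"z":0,"ax":0,"ay":0,"az":0}]'>/dev/null && python3 s.py && python3 -m crank '[{"jaw":0,"x":0,"y":0,"z":0,"ax":0,"ay":0,"az":-1.5},{"jaw":0,"x":0,"y":0,"z":0,"ax":0,"ay":0,"az":0}]'>/dev/null && python3 s.py
```

```text
-> [ 0.5309 -0.1837  0.1529] [-2.9  2.5 10.4] [ 0.529  0.673 -0.071] yaw 15.17 w 0.172 q7 -0.98
-> [ 0.5313 -0.1841  0.1531] [-2.4  0.8 10.1] [0.401 0.396 0.014] yaw 16.67 w 0.171 q7 -0.96
-> [ 0.5315 -0.1842  0.1532] [-1.6  0.8  9.4] [ 0.255  0.32  -0.009] yaw 18.17 w 0.165 q7 -0.93
-> [ 0.5316 -0.1841  0.1532] [-1.8  1.7 10. ] [0.324 0.307 0.023] yaw 19.68 w 0.171 q7 -0.91
-> [ 0.5316 -0.184   0.1532] [-0.5  2.2  9.4] [0.4   0.274 0.023] yaw 21.18 w 0.166 q7 -0.89
-> [ 0.5317 -0.184   0.1532] [-2.   1.1  9.8] [ 0.426  0.292 -0.006] yaw 22.68 w 0.174 q7 -0.86
```

It has passed the stop with no torque. Now on into the slot, to a yaw of about 55°.

```bash
python3 -m crank '[{"jaw":0,"x":0,"y":0,"z":0,"ax":0,"ay":0,"az":-2},{"jaw":0,"x":0,"y":0,"z":0,"ax":0,"ay":0,"az":-2},{"jaw":0,"x":0,"y":0,"z":0,"ax":0,"ay":0,"az":-2},{"jaw":0,"x":0,"y":0,"z":0,"ax":0,"ay":0,"az":-2}]'>/dev/null && python3 s.py && python3 -m crank '[{"jaw":0,"x":0,"y":0,"z":0,"ax":0,"ay":0,"az":-2},{"jaw":0,"x":0,"y":0,"z":0,"ax":0,"ay":0,"az":-2},{"jaw":0,"x":0,"y":0,"z":0,"ax":0,"ay":0,"az":-2},{"jaw":0,"x":0,"y":0,"z":0,"ax":0,"ay":0,"az":-2}]'>/dev/null && python3 s.py && python3 -m crank '[{"jaw":0,"x":0,"y":0,"z":0,"ax":0,"ay":0,"az":-2},{"jaw":0,"x":0,"y":0,"z":0,"ax":0,"ay":0,"az":-2},{"jaw":0,"x":0,"y":0,"z":0,"ax":0,"ay":0,"az":-2},{"jaw":0,"x":0,"y":0,"z":0,"ax":0,"ay":0,"az":0}]'>/dev/null && python3 s.py && python3 -m crank '[{"jaw":0,"x":0,"y":0,"z":0,"ax":0,"ay":0,"az":-2},{"jaw":0,"x":0,"y":0,"z":0,"ax":0,"ay":0,"az":-2},{"jaw":0,"x":0,"y":0,"z":0,"ax":0,"ay":0,"az":-2},{"jaw":0,"x":0,"y":0,"z":0,"ax":0,"ay":0,"az":-2},{"jaw":0,"x":0,"y":0,"z":0,"ax":0,"ay":0,"az":0}]'>/dev/null && python3 s.py
```

```text
-> [ 0.5317 -0.1837  0.1532] [-2.   2.7 10.3] [ 0.582  0.292 -0.087] yaw 30.72 w 0.171 q7 -0.74
-> [ 0.5317 -0.1835  0.1532] [-0.6  2.1  9.9] [ 0.704  0.253 -0.143] yaw 38.73 w 0.17 q7 -0.61
-> [ 0.5317 -0.1833  0.1532] [-0.7  2.4 10.9] [0.715 0.364 0.025] yaw 44.7 w 0.172 q7 -0.52
-> [ 0.5315 -0.1832  0.1531] [-1.9  3.  10.5] [0.763 0.33  0.005] yaw 52.71 w 0.17 q7 -0.39
```

```bash
python3 -m crank '[{"jaw":0,"x":0,"y":0,"z":0,"ax":0,"ay":0,"az":-2},{"jaw":0,"x":0,"y":0,"z":-2,"ax":0,"ay":0,"az":0},{"jaw":0,"x":0,"y":0,"z":-2,"ax":0,"ay":0,"az":0},{"jaw":0,"x":0,"y":0,"z":-2,"ax":0,"ay":0,"az":0},{"jaw":0,"x":0,"y":0,"z":-2,"ax":0,"ay":0,"az":0},{"jaw":0,"x":0,"y":0,"z":-2,"ax":0,"ay":0,"az":0},{"jaw":0,"x":0,"y":0,"z":0,"ax":0,"ay":0,"az":0}]'>/dev/null; python3 s.py && python3 -m crank '[{"jaw":0,"x":0,"y":0,"z":-3,"ax":0,"ay":0,"az":0},{"jaw":0,"x":0,"y":0,"z":-3,"ax":0,"ay":0,"az":0},{"jaw":0,"x":0,"y":0,"z":0,"ax":0,"ay":0,"az":0},{"jaw":0,"x":0,"y":0,"z":0,"ax":0,"ay":0,"az":0}]'>/dev/null; python3 s.py
```

```text
-> [ 0.5299 -0.1832  0.1615] [ 0.8  0.8 -0.6] [ 0.168 -0.293 -0.06 ] yaw 54.59 w 0.171 q7 -0.36
-> [ 0.5299 -0.1832  0.1677] [ 0.4  0.7 -1.1] [-0.029  0.053  0.036] yaw 54.59 w 0.168 q7 -0.37
```

The cap is free: the force is about -1 N, which is its weight. I'll lift it and carry it over the drawer, whose spot I estimate at (0.40, 0.347).

```bash
python3 -m crank '[{"jaw":0,"x":0,"y":0,"z":-20,"ax":0,"ay":0,"az":0},{"jaw":0,"x":0,"y":0,"z":-35,"ax":0,"ay":0,"az":0},{"jaw":0,"x":0,"y":0,"z":-40,"ax":0,"ay":0,"az":0},{"jaw":0,"x":0,"y":0,"z":-40,"ax":0,"ay":0,"az":0},{"jaw":0,"x":0,"y":0,"z":-27,"ax":0,"ay":0,"az":0},{"jaw":0,"x":0,"y":0,"z":0,"ax":0,"ay":0,"az":0}]'>/dev/null; python3 s.py; python3 -m crank '[{"jaw":0,"x":20,"y":-23,"z":0,"ax":0,"ay":0,"az":0},{"jaw":0,"x":33,"y":-38,"z":0,"ax":0,"ay":0,"az":0},{"jaw":0,"x":33,"y":-38,"z":0,"ax":0,"ay":0,"az":0},{"jaw":0,"x":33,"y":-38,"z":0,"ax":0,"ay":0,"az":0},{"jaw":0,"x":33,"y":-38,"z":0,"ax":0,"ay":0,"az":0},{"jaw":0,"x":33,"y":-38,"z":0,"ax":0,"ay":0,"az":0},{"jaw":0,"x":33,"y":-38,"z":0,"ax":0,"ay":0,"az":0},{"jaw":0,"x":33,"y":-38,"z":0,"ax":0,"ay":0,"az":0},{"jaw":0,"x":33,"y":-38,"z":0,"ax":0,"ay":0,"az":0},{"jaw":0,"x":33,"y":-38,"z":0,"ax":0,"ay":0,"az":0},{"jaw":0,"x":33,"y":-38,"z":0,"ax":0,"ay":0,"az":0},{"jaw":0,"x":7,"y":-10,"z":0,"ax":0,"ay":0,"az":0}]' >/dev/null; python3 s.py
python3 - <<'E'
from h import *
ims=[]
for n in ["scene","wrist","side"]:
    c,p,d=cap(n); np.savez(n+"4.npz",p=p,d=d,**c); ims.append(p[...,::-1])
cv2.imwrite("pics/m4.png",np.hstack([cv2.resize(ims[0][40:220,200:440],(400,300)),cv2.resize(ims[1],(400,300))]))
E
```

```text
-> [ 0.5311 -0.1835  0.3319] [-0.3 -1.1 -1.9] [-0.055  0.012  0.017] yaw 54.59 w 0.171 q7 -0.38
-> [0.3979 0.3501 0.328 ] [ 0.   0.  -0.4] [-0.002 -0.03  -0.033] yaw 54.91 w 0.169 q7 -1.52
```

View pics/m4.png

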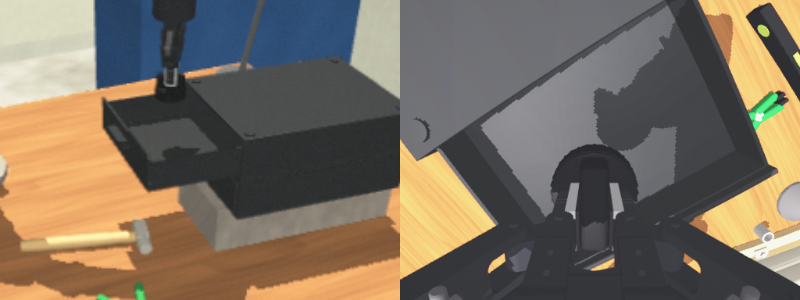

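Left panel: the cap is in the gripper above the drawer. Right panel: the wrist view shows the floor, unit face and front wall. I'll check the position against the floor's depth points.

Run:
```python
from h import *
f=np.load("wrist4.npz"); c={k:f[k] for k in f}; P=cloud(c,f["d"]); p=f["p"]
z=P[...,2]; ok=f["d"]>0
fl=P[ok&(z>.19)&(z<.204)]; rim=P[ok&(z>.246)&(z<.256)]; top=P[ok&(z>.264)&(z<.277)]
a=np.radians(85.5); X=np.array([np.cos(a),np.sin(a)]); Y=np.array([-X[1],X[0]])
g=np.array([.398,.350])
for n,q in [("floor",fl),("rim",rim),("top",top)]:
    s=(q[:,:2]-g)@X; t=(q[:,:2]-g)@Y
    print(n,len(q),"z",np.median(q[:,2]).round(4),"s",np.percentile(s,[0.5,5,50,95,99.5]).round(3),"t",np.percentile(t,[.5,5,50,95,99.5]).round(3))
s=(top[:,:2]-g)@X; t=(top[:,:2]-g)@Y
for b in np.arange(-.14,.14,.04):
    m=(t>b)&(t<b+.04)
    if m.any(): print("face",b.round(2),np.percentile(s[m],1).round(3))
s=(rim[:,:2]-g)@X; t=(rim[:,:2]-g)@Y
m=s<-.05; print("front rim",np.percentile(s[m],[1,50,99]).round(3)); m=abs(s)<.04; print("side rim t",np.percentile(t[m],[1,25,50,75,99]).round(3))
# cap bottom seen in side/wrist
print("cap flat top", [np.median(z[ok&(abs(P[...,0]-.398)<.03)&(abs(P[...,1]-.35)<.03)&(z>lo)&(z<lo+.015)]) for lo in (.31,.32)])
```

```text
floor 48419 z 0.1987 s [-0.089 -0.075  0.024  0.083  0.088] t [-0.135 -0.127 -0.042  0.105  0.118]
rim 5585 z 0.2521 s [-0.092 -0.091 -0.021  0.07   0.082] t [-0.139 -0.138 -0.107  0.12   0.125]
top 36429 z 0.2716 s [0.081 0.084 0.112 0.163 0.18 ] t [-0.096 -0.066  0.031  0.106  0.128]
face -0.14 -0.094
face -0.1 0.082
face -0.06 0.082
face -0.02 0.082
face 0.02 0.082
face 0.06 0.082
face 0.1 0.081
front rim [-0.092 -0.089 -0.052]
side rim t [-0.139 -0.136 -0.135  0.117  0.121]
cap flat top [np.float64(0.32332353123820573), np.float64(0.32356664170045446)]
```

The cap is within about 10 mm of drawer_spot. It should land at TCP z ≈ 0.223, so I'll lower it to just above that and then feel for the floor.

```bash
python3 -m crank '[{"jaw":0,"x":0,"y":0,"z":20,"ax":0,"ay":0,"az":0},{"jaw":0,"x":0,"y":0,"z":25,"ax":0,"ay":0,"az":0},{"jaw":0,"x":0,"y":0,"z":25,"ax":0,"ay":0,"az":0},{"jaw":0,"x":0,"y":0,"z":20,"ax":0,"ay":0,"az":0},{"jaw":0,"x":0,"y":0,"z":5,"ax":0,"ay":0,"az":0},{"jaw":0,"x":0,"y":0,"z":3,"ax":0,"ay":0,"az":0},{"jaw":0,"x":0,"y":0,"z":0,"ax":0,"ay":0,"az":0},{"jaw":0,"x":0,"y":0,"z":0,"ax":0,"ay":0,"az":0}]'; python3 s.py
```

```text
t: 18.7
eef_pos: [0.4007, 0.3475, 0.2325]
tool_rot: [-0.0, 0.889, 0.459, 0.001]
contact_force: [-0.1, -0.2, -1.5]
gripper_width: 0.167
-> [0.4007 0.3475 0.2325] [-0.1 -0.2 -1.5] [0.028 0.002 0.017] yaw 54.59 w 0.167 q7 -1.55
```

```bash
cat > z.py <<'E'
from h import *; import sys
o=readout.get_obs(); print(o['eef_pos'].round(4),o['contact_force'].round(1)); sys.exit(int(o['contact_force'][2]>1.5))
E
python3 -m crank '[{"jaw":0,"x":0,"y":0,"z":3,"ax":0,"ay":0,"az":0},{"jaw":0,"x":0,"y":0,"z":3,"ax":0,"ay":0,"az":0},{"jaw":0,"x":0,"y":0,"z":0,"ax":0,"ay":0,"az":0}]'>/dev/null; python3 z.py && python3 -m crank '[{"jaw":0,"x":0,"y":0,"z":1,"ax":0,"ay":0,"az":0},{"jaw":0,"x":0,"y":0,"z":0,"ax":0,"ay":0,"az":0},{"jaw":0,"x":0,"y":0,"z":0,"ax":0,"ay":0,"az":0}]'>/dev/null && python3 z.py && python3 -m crank '[{"jaw":0,"x":0,"y":0,"z":1,"ax":0,"ay":0,"az":0},{"jaw":0,"x":0,"y":0,"z":0,"ax":0,"ay":0,"az":0},{"jaw":0,"x":0,"y":0,"z":0,"ax":0,"ay":0,"az":0}]'>/dev/null && python3 z.py && python3 -m crank '[{"jaw":0,"x":0,"y":0,"z":1,"ax":0,"ay":0,"az":0},{"jaw":0,"x":0,"y":0,"z":0,"ax":0,"ay":0,"az":0},{"jaw":0,"x":0,"y":0,"z":0,"ax":0,"ay":0,"az":0}]'>/dev/null && python3 z.py && python3 -m crank '[{"jaw":0,"x":0,"y":0,"z":1,"ax":0,"ay":0,"az":0},{"jaw":0,"x":0,"y":0,"z":0,"ax":0,"ay":0,"az":0},{"jaw":0,"x":0,"y":0,"z":0,"ax":0,"ay":0,"az":0}]'>/dev/null && python3 z.py
```

```text
[0.4001 0.3471 0.2254] [-0.1  0.  -0.8]
[0.4004 0.3473 0.2249] [-0.4  0.3 -1.5]
[0.4004 0.3472 0.2238] [ 0.9 -0.8 -1.4]
[0.4004 0.3473 0.223 ] [-0.4 -1.   2.2]
```

The cap touched the floor at 0.223, as predicted. I'll release it, go straight up and check.

```bash
python3 -m crank '[{"jaw":25,"x":0,"y":0,"z":0,"ax":0,"ay":0,"az":0},{"jaw":35,"x":0,"y":0,"z":0,"ax":0,"ay":0,"az":0},{"jaw":60,"x":0,"y":0,"z":0,"ax":0,"ay":0,"az":0},{"jaw":60,"x":0,"y":0,"z":0,"ax":0,"ay":0,"az":0},{"jaw":60,"x":0,"y":0,"z":0,"ax":0,"ay":0,"az":0},{"jaw":60,"x":0,"y":0,"z":-5,"ax":0,"ay":0,"az":0},{"jaw":60,"x":0,"y":0,"z":-15,"ax":0,"ay":0,"az":0},{"jaw":60,"x":0,"y":0,"z":-30,"ax":0,"ay":0,"az":0},{"jaw":60,"x":0,"y":0,"z":-40,"ax":0,"ay":0,"az":0},{"jaw":60,"x":0,"y":0,"z":-30,"ax":0,"ay":0,"az":0},{"jaw":60,"x":0,"y":0,"z":0,"ax":0,"ay":0,"az":0},{"jaw":60,"x":0,"y":0,"z":0,"ax":0,"ay":0,"az":0}]'
python3 - <<'E'
from h import *
ims=[]
for n in ["wrist","scene"]:
    c,p,d=cap(n); np.savez(n+"5.npz",p=p,d=d,**c); ims.append(p[...,::-1])
cv2.imwrite("pics/m5.png",np.hstack([cv2.resize(i,(400,300)) for i in ims]))
f=np.load("wrist5.npz"); c={k:f[k] for k in f}; P=cloud(c,f["d"]); z=P[...,2]
n=(abs(P[...,0]-.40)<.035)&(abs(P[...,1]-.347)<.035)
for lo,hi in [(.21,.225),(.234,.25)]:
    q=P[n&(z>lo)&(z<hi)]; A=np.c_[q[:,:2]-q[:,:2].mean(0),np.ones(len(q))]; s=np.linalg.lstsq(A,q[:,2],rcond=None)[0]
    print(len(q),q.mean(0).round(4),"tilt",s[:2].round(3),cv2.minAreaRect(q[:,:2].astype(np.float32)))
E
```

```text
t: 21.7
eef_pos: [0.4001, 0.347, 0.3428]
tool_rot: [0.0, 0.889, 0.459, -0.0]
contact_force: [-1.2, -0.6, -0.8]
gripper_width: 0.595
2202 [0.401  0.348  0.2183] tilt [-0.011 -0.017] ((0.40013593435287476, 0.34676703810691833), (0.05529002100229263, 0.05744493007659912), 55.48876953125)
1277 [0.4003 0.3472 0.2422] tilt [-0.   -0.02] ((0.39960843324661255, 0.3461592197418213), (0.05165214091539383, 0.015333764255046844), 54.53212356567383)
```

View pics/m5.png

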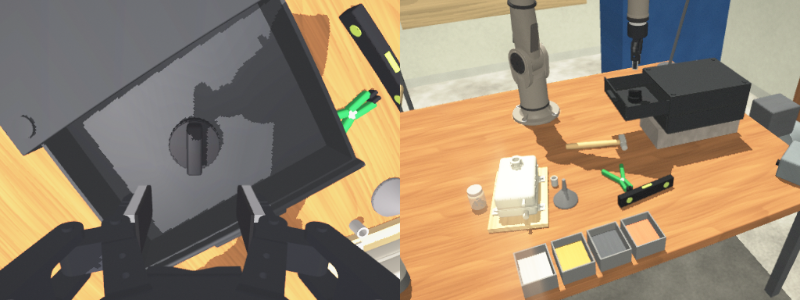

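The cap stands upright in the middle of the drawer, the gripper is clear of it, and everything else lies as before. I'll hand in.

```bash
python3 -c "
from station import ticket; print(ticket.hand_in())"
```

```text
the job is handed in; nothing more can be done
None
```

The cap is off the tank and standing upright in the pulled-out part of the top drawer. I handed the job in at about 22 s of the 72 s allowed; the hand-in gives no verdict.

- **First stop:** I turned the cap anticlockwise without pressing. The stop came after about 28–30° (0.5 rad), and I held it there about 0.4 s at roughly 0.3 N m.
- **Press and turn:** I pressed it down about 4.8 mm at roughly 10 N and turned it on to about 38° past the stop. It lifted off with no resistance.
- **Setting down:** The cap touched the drawer floor at the expected height with about 2 N, then I released it and raised the gripper clear.

**Last checks:**
- The cap is about 10 mm from drawer_spot, and its flat top is at the height expected for standing on the floor.
- Measured tilt is about 0.02 rad, which is within the camera's error.
- By eye, the other objects are where they were; I did not measure them.

**Disagreements:**
- The measured push was 1–2 N below the spring's stated force for that depth. The cap still cleared the tooth without catching.
- During the turn there was a side force of 2–4 N and up to 1 N m of sideways moment at the wrist, probably from gripping slightly off the neck's axis.

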